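Pack out a glass lamp's display dock until it sits snug

ROBOT

A 6-joint arm with a two-finger parallel gripper is mounted at the origin on the work surface. World frame = base frame: x ahead of the robot, y to its left, z up, the work surface at z = 0. Lengths are in m, angles in rad, forces in N, time in s.
With the tool pointing down it reaches from about 0.325 to 0.85 m from the base axis. Payload 4.4 kg.
Tool frame: the origin (TCP) lies midway between the tips of the shut fingers; the grasp point (between the pads) lies 19 mm behind it; z points along the fingers, y is the direction in which the jaws open and shut (so a half turn about z gives the same grasp; the last joint's range is limited). The gripper opens to 94 mm and grips with 3 to 60 N. Pads are 16 mm wide; open, the fingers measure 119 mm over their backs; the gripper's body (75 mm by 177 mm) begins 78 mm behind the grasp point.
Start: joints at [-1.423, 0.207, 1.542, -0, 1.393, -0.15], TCP at [0.169, -0.55, 0.205] pointing down, gripper open.
Joint ranges: [-2.73, 2.73], [-0.86, 2.22], [0.23, 2.46], [-1.11, 4.25], [0.08, 2.63], [-2.82, 2.82]. Speed limits (rad/s): [2.79, 2.79, 3.14, 3.14, 3.14, 3.14].

INTERFACE

Orientations are given as a 3x3 rotation matrix whose columns are the frame's x, y, z axes.
In Python, from workcell import robot, command_gripper, kin, capture gives the robot as it stands. Calls block until the motion is done:
- robot.reach(position, orientation): joint-space move of the TCP to a pose.
- robot.movel(position, attitude=None, velocity=0.15): straight line of the TCP; attitude=None keeps the orientation; velocity is the mean speed in m/s.
- robot.movej(angles): joint-space move.
- command_gripper(opening, grip_force=None): opening from 0.0 (shut) to 1.0 (fully open); grip_force is the grip in N (None keeps the last); returns when the fingers have stopped.
- robot.pause(seconds).
- kin.solve_ik(position, orientation): joint angles nearest the present ones, or None.
- capture(name): name is "side" or "top" or "wrist"; returns a dict with "color" (384x512x3 uint8, red, green, blue), "depth" (384x512 float32, m along the optical axis (not along the pixel's ray), 0 where there is no reading), "fov_y" (degrees; the focal length in pixels is half the picture's height over the tangent of half this angle, whatever the lens; pixels are square), "cx", "cy" (the principal point, pixels), "D" ([k1, k2, p1, p2, k3] as OpenCV has them; the pictures are not rectified), "R" (3x3) and "t" (3): a world point X has camera coordinates R X + t. Camera axes: x right, y down, z forward; pixel columns grow to the right and rows downward; lengths in m; the calibration is good to about 2 mm. A picture is of the moment at which its call begins.
A pose or a line that the arm cannot do raises robot.MotionError and nothing moves.
- robot.sign_off(): hands the job in, once; it reports no verdict.
Readings, each from a call of its own:
- robot.read_time(): time.
- robot.read_q(): joint angles.
- robot.read_joint_vel(): joint speeds.
- robot.read_joint_efforts(): joint torques, N m.
- robot.read_eef_pos(): TCP position.
- robot.read_orientation(): TCP orientation.
- robot.read_wrist_force(): force on the tool from outside, world axes, zero at the start.
- robot.read_torque(): the same for the moment, N m.
- robot.read_gripper_width(): opening from 0.0 (shut) to 1.0 (fully open).
Only numpy, scipy, OpenCV 4.12 (cv2) and the standard library are available. Lean on these libraries where they do the work, as an engineer would, in place of code of your own. Each camera call takes 0.05 s, during which the arm holds its last target. There are 200 camera calls.

TASK

The blue lamp's wooden shoe is loose in its display dock. Take the pale spacer strips one at a time and slide each all the way home, side by side, into the gap between the fence and the shoe, until the shoe feels snug: just pressed back on its springs, and not a strip more. Leave the strips you do not need on the table clear of the dock, and do not knock the blue lamp or disturb the other wares.

Things in the scene. Friction and masses are not known exactly. Their poses are not given: they have to be found in the camera images.
- dock: Display dock fixed to the table: dark wood plate 8 mm thick, its top the floor of ledge and gap. Origin on the table below the gap's mouth; x runs into the gap (away from the robot, yaw within 0.25), y from fence to shoe. Plate spans x -135 to 110, y -75 to 165 mm. A 22 mm high steel stop ends the gap at x = 72 mm; the ledge before the mouth (x below -28) is open.
- slot (a point): Reference point in the dock, at dock x = 22, y = -10, z = 19 mm: a strip fully home has its centre at x = 22 mm of the dock.
- shoe (a joint): How far (m) the sprung wooden shoe is pressed back along dock +y; 0 = resting on its own limit, 0.024 = end of travel. Two light springs push it towards the fence: 4.5 N at rest, plus 0.04 N per mm. A loose strip slides with almost no resistance; one that presses the shoe back takes several newtons (4 to 20) to push in.
- shoe_face (a point): Middle of the shoe's flat brass-faced gap side (dock x 0 to 68 mm, shoe top 37 mm above the table), 19 mm above the table; at dock y = 0 when at rest. Before it a brass flare leads in, from dock (0, 0) out to (-27, +12) mm, so a strip's nose can press the shoe back. The shoe, 125 x 120 mm, carries the blue lamp.
- lamp: The blue glass cylinder lamp, 72 mm diameter, 114 mm tall, standing loose on the shoe, 37 mm above the table; origin at its foot's centre, about dock x = 68, y = 78 mm. Fragile, rides along with the shoe.
- fence_face (a point): Middle of the gap side of the aluminium fence (dock x -20 to 72 mm, 20 mm thick, its top 30 mm above the table), parallel to dock x, 19 mm above the table. The gap from it to the resting shoe differs each time, 14.5 to 34.5 mm: two or three strips are needed.
- strip1_c (a point): Centre of a loose pale wooden spacer strip, 100 long (x), 12 thick (y), 22 mm high, about 25 g, standing on edge on the table right of the dock. Its +x end, pointing away from the robot within 0.25 rad, is a nose tapered over 16 mm to about 4 mm, to go in first; the other end is flat. All are alike. Fully home, its nose meets the stop (centre at dock x = 22 mm) and its tail sticks out 28 mm.
- strip2_c (a point): Centre of a loose pale wooden spacer strip, 100 long (x), 12 thick (y), 22 mm high, about 25 g, standing on edge on the table right of the dock. Its +x end, pointing away from the robot within 0.25 rad, is a nose tapered over 16 mm to about 4 mm, to go in first; the other end is flat. All are alike. Fully home, its nose meets the stop (centre at dock x = 22 mm) and its tail sticks out 28 mm.
- strip3_c (a point): Centre of a loose pale wooden spacer strip, 100 long (x), 12 thick (y), 22 mm high, about 25 g, standing on edge on the table right of the dock. Its +x end, pointing away from the robot within 0.25 rad, is a nose tapered over 16 mm to about 4 mm, to go in first; the other end is flat. All are alike. Fully home, its nose meets the stop (centre at dock x = 22 mm) and its tail sticks out 28 mm.
- strip4_c (a point): Centre of a loose pale wooden spacer strip, 100 long (x), 12 thick (y), 22 mm high, about 25 g, standing on edge on the table right of the dock. Its +x end, pointing away from the robot within 0.25 rad, is a nose tapered over 16 mm to about 4 mm, to go in first; the other end is flat. All are alike. Fully home, its nose meets the stop (centre at dock x = 22 mm) and its tail sticks out 28 mm.
- green_lamp: Bystander: green glass cylinder lamp, 70 mm diameter, 107 mm tall. Origin at its underside. To be left alone.
- white_lamp: Bystander: pale glass cylinder lamp, 70 mm diameter, 102 mm tall. Origin at its underside. To be left alone.
- bowl: Bystander: white bowl, 124 mm across, 60 mm high. Origin at its underside. To be left alone.
- bottle: Bystander: amber glass bottle, 66 mm diameter, 190 mm tall. Origin at its underside. To be left alone.
- cards: Bystander: stack of cards in a white holder, 60 x 95 x 26 mm. Origin at its underside. To be left alone.
- driver: Bystander: screwdriver lying on the table. Origin at its underside. To be left alone.
There are look-alikes about, which are no part of the job. Leave any black or yellow look-alike of the part that bears strip1_c alone. What is shaped like the part that bears strip3_c but pink is not meant.

How it is judged:
On the way, in this order (a step that is already met when the one before it is completed fails the run):
1. a first strip is fully home in the gap, before the shoe is pressed back by two (((x of strip1_c in the frame of dock between 0.01 and 0.032 m and y of strip1_c in the frame of dock between -0.045 and 0.02 m and z of strip1_c in the frame of dock below 0.024 m and angle between strip1_c's own z axis and vertical below 0.15 rad) or (x of strip2_c in the frame of dock between 0.01 and 0.032 m and y of strip2_c in the frame of dock between -0.045 and 0.02 m and z of strip2_c in the frame of dock below 0.024 m and angle between strip2_c's own z axis and vertical below 0.15 rad) or (x of strip3_c in the frame of dock between 0.01 and 0.032 m and y of strip3_c in the frame of dock between -0.045 and 0.02 m and z of strip3_c in the frame of dock below 0.024 m and angle between strip3_c's own z axis and vertical below 0.15 rad) or (x of strip4_c in the frame of dock between 0.01 and 0.032 m and y of strip4_c in the frame of dock between -0.045 and 0.02 m and z of strip4_c in the frame of dock below 0.024 m and angle between strip4_c's own z axis and vertical below 0.15 rad))), for 0.2 s.
2. further strips have taken up the gap: the shoe is pressed back by the strips (value of joint shoe above 0.0001 m and (((x of strip1_c in the frame of dock between 0.01 and 0.032 m and y of strip1_c in the frame of dock between -0.045 and 0.02 m and z of strip1_c in the frame of dock below 0.024 m and angle between strip1_c's own z axis and vertical below 0.15 rad) and (x of strip2_c in the frame of dock between 0.01 and 0.032 m and y of strip2_c in the frame of dock between -0.045 and 0.02 m and z of strip2_c in the frame of dock below 0.024 m and angle between strip2_c's own z axis and vertical below 0.15 rad)) or ((x of strip1_c in the frame of dock between 0.01 and 0.032 m and y of strip1_c in the frame of dock between -0.045 and 0.02 m and z of strip1_c in the frame of dock below 0.024 m and angle between strip1_c's own z axis and vertical below 0.15 rad) and (x of strip3_c in the frame of dock between 0.01 and 0.032 m and y of strip3_c in the frame of dock between -0.045 and 0.02 m and z of strip3_c in the frame of dock below 0.024 m and angle between strip3_c's own z axis and vertical below 0.15 rad)) or ((x of strip1_c in the frame of dock between 0.01 and 0.032 m and y of strip1_c in the frame of dock between -0.045 and 0.02 m and z of strip1_c in the frame of dock below 0.024 m and angle between strip1_c's own z axis and vertical below 0.15 rad) and (x of strip4_c in the frame of dock between 0.01 and 0.032 m and y of strip4_c in the frame of dock between -0.045 and 0.02 m and z of strip4_c in the frame of dock below 0.024 m and angle between strip4_c's own z axis and vertical below 0.15 rad)) or ((x of strip2_c in the frame of dock between 0.01 and 0.032 m and y of strip2_c in the frame of dock between -0.045 and 0.02 m and z of strip2_c in the frame of dock below 0.024 m and angle between strip2_c's own z axis and vertical below 0.15 rad) and (x of strip3_c in the frame of dock between 0.01 and 0.032 m and y of strip3_c in the frame of dock between -0.045 and 0.02 m and z of strip3_c in the frame of dock below 0.024 m and angle between strip3_c's own z axis and vertical below 0.15 rad)) or ((x of strip2_c in the frame of dock between 0.01 and 0.032 m and y of strip2_c in the frame of dock between -0.045 and 0.02 m and z of strip2_c in the frame of dock below 0.024 m and angle between strip2_c's own z axis and vertical below 0.15 rad) and (x of strip4_c in the frame of dock between 0.01 and 0.032 m and y of strip4_c in the frame of dock between -0.045 and 0.02 m and z of strip4_c in the frame of dock below 0.024 m and angle between strip4_c's own z axis and vertical below 0.15 rad)) or ((x of strip3_c in the frame of dock between 0.01 and 0.032 m and y of strip3_c in the frame of dock between -0.045 and 0.02 m and z of strip3_c in the frame of dock below 0.024 m and angle between strip3_c's own z axis and vertical below 0.15 rad) and (x of strip4_c in the frame of dock between 0.01 and 0.032 m and y of strip4_c in the frame of dock between -0.045 and 0.02 m and z of strip4_c in the frame of dock below 0.024 m and angle between strip4_c's own z axis and vertical below 0.15 rad)))), for 0.2 s.
At the end, for the whole second after the job is handed in: Shoe at rest, pressed back by the strips 0.1 to 13.8 mm; two or more strips home in the gap (upright, on its floor, centre at dock x 10 to 32 mm; 22 is against the stop), and every other strip on the table, centre over 100 mm from the slot point (all of step 2 and value of joint shoe below 0.0138 m and ((x of strip1_c in the frame of dock between 0.01 and 0.032 m and y of strip1_c in the frame of dock between -0.045 and 0.02 m and z of strip1_c in the frame of dock below 0.024 m and angle between strip1_c's own z axis and vertical below 0.15 rad) or (horizontal distance between strip1_c and slot above 0.1 m and height (world z) of strip1_c below 0.016 m)) and ((x of strip2_c in the frame of dock between 0.01 and 0.032 m and y of strip2_c in the frame of dock between -0.045 and 0.02 m and z of strip2_c in the frame of dock below 0.024 m and angle between strip2_c's own z axis and vertical below 0.15 rad) or (horizontal distance between strip2_c and slot above 0.1 m and height (world z) of strip2_c below 0.016 m)) and ((x of strip3_c in the frame of dock between 0.01 and 0.032 m and y of strip3_c in the frame of dock between -0.045 and 0.02 m and z of strip3_c in the frame of dock below 0.024 m and angle between strip3_c's own z axis and vertical below 0.15 rad) or (horizontal distance between strip3_c and slot above 0.1 m and height (world z) of strip3_c below 0.016 m)) and ((x of strip4_c in the frame of dock between 0.01 and 0.032 m and y of strip4_c in the frame of dock between -0.045 and 0.02 m and z of strip4_c in the frame of dock below 0.024 m and angle between strip4_c's own z axis and vertical below 0.15 rad) or (horizontal distance between strip4_c and slot above 0.1 m and height (world z) of strip4_c below 0.016 m)) and velocity of joint shoe below 0.003 m/s); the robot touches nothing.
It fails at once if the blue lamp is struck by the robot (more than 6 N) (contact force between any of the fingers, the arm and lamp above 6 N).
It fails at once if the blue lamp is tipped (more than 0.3 rad) or falls off the shoe (angle between lamp's own z axis and vertical above 0.3 rad or height (world z) of lamp below 0.025 m).
It fails at once if a bystander is moved by more than 30 mm (distance of any of green_lamp, white_lamp, bowl, bottle, cards, driver from where it was at the start of the episode above 0.03 m).
It also fails if it takes over 72 s, if anything falls off the work surface, if the arm or the gripper's body presses on something with over 40 N, if the wrist force passes 120 N, or if a joint passes its speed limit or range.

## Working session

There is one attempt and no reset: what is moved stays moved. The work goes in short steps, each a Python script; the robot and the scene stay as the last script left them, time stands still between calls to the robot, and variables do not carry over. Pictures are saved under pics/ and viewed, about 8 in all and at most 12, crops included, and the job is handed in when it is done.

```bash
ls; mkdir -p pics; cat > h.py <<'E'
import numpy as np, cv2
from workcell import robot, command_gripper, kin, capture
def K(c):
    f=c["color"].shape[0]/2/np.tan(np.radians(c["fov_y"])/2)
    return np.array([[f,0,c["cx"]],[0,f,c["cy"]],[0,0,1.]])
def ray(c,uv):
    n=cv2.undistortPoints(np.array(uv,float).reshape(-1,1,2),K(c),np.array(c["D"],float)).reshape(-1,2)
    return np.c_[n,np.ones(len(n))]
def at_z(c,uv,z):
    R=np.array(c["R"]);t=np.array(c["t"]); o=-R.T@t; d=ray(c,uv)@R
    return o+d*((z-o[2])/d[:,2])[:,None]
def deproj(c,uv):
    uv=np.array(uv).reshape(-1,2); d=c["depth"][uv[:,1].astype(int),uv[:,0].astype(int)]
    return (ray(c,uv)*d[:,None]-np.array(c["t"]))@np.array(c["R"])
def proj(c,X):
    R=np.array(c["R"]);t=np.array(c["t"],float)
    return cv2.projectPoints(np.array(X,float).reshape(-1,1,3),cv2.Rodrigues(R)[0],t,K(c),np.array(c["D"],float))[0].reshape(-1,2)
def save(name,img): cv2.imwrite("pics/"+name+".png",img[...,::-1])
def down(yaw): # tool z down, tool x along yaw
    c,s=np.cos(yaw),np.sin(yaw)
    return np.array([[c,s,0],[s,-c,0],[0,0,-1.]])
E
python3 - <<'E'
from h import *
import pickle
for n in("top","side"):
    c=capture(n); pickle.dump(c,open(n+".pkl","wb")); save(n,c["color"])
    print(n,c["fov_y"],c["D"],-np.array(c["R"]).T@c["t"])
print(robot.read_orientation(),robot.read_time())
E
```

```text
pics
top 49.106829876456594 [-0.12104336  0.          0.          0.          0.        ] [0.48915133 0.02364698 1.28968756]
side 43.47319160480183 [-0.11345713  0.          0.          0.          0.        ] [ 0.03090898 -0.93032132  1.11051648]
[[ 9.55682869e-01  2.94397975e-01 -2.94831261e-04]
 [ 2.94397932e-01 -9.55680632e-01  2.09459492e-03]
 [ 3.34879977e-04 -2.08856619e-03 -9.99997763e-01]] 0.1
```

View pics/top.png

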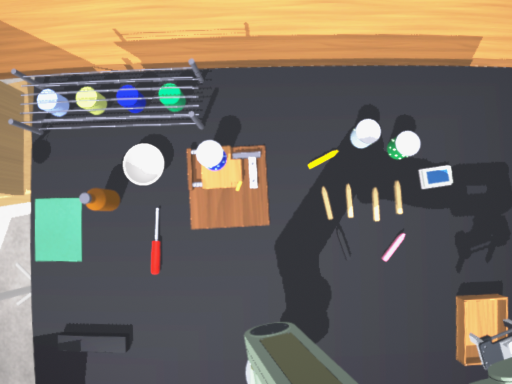

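View pics/side.png

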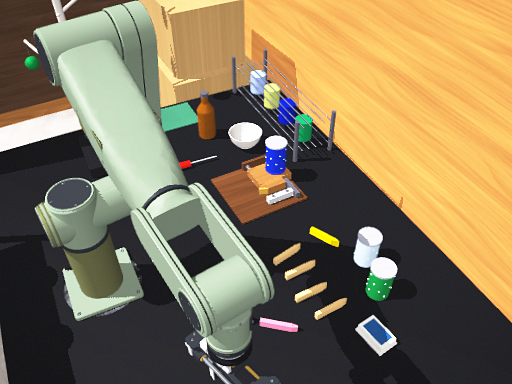

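Top view: the pale strips are at px (327,203), (350,200), (376,204) and (398,197). The look-alikes are yellow (323,159), black (343,243) and pink (393,247), which I reject on colour. The dock is at (228,187) with the shoe on the left, the fence at about (253,170) and the blue lamp at (212,157). Next I'll take wrist close-ups over the strips and the dock.

```bash
python3 - <<'E'
from h import *
import pickle
c=pickle.load(open("top.pkl","rb"))
px=[(327,203),(350,200),(376,204),(398,197),(253,170),(230,187),(343,243),(212,157),(190,230),(269,226)]
print(np.round(at_z(c,px,0.02),3)); 
w=capture("wrist")
R=robot.read_orientation(); o=-np.array(w["R"]).T@w["t"]; print("cam in tool",R.T@(o-robot.read_eef_pos()), "axes in tool",np.round(R.T@np.array(w["R"]).T,3),w["fov_y"])
# look over strips
p=at_z(c,[(362,201)],0.02)[0]; d=at_z(c,[(238,185)],0.02)[0]
for n,q in(("ws",p),("wd",d)):
    yaw=0
    for z in (0.33,0.3):
        try: robot.reach([q[0]-0.08,q[1],z],down(yaw)); break
        except robot.MotionError as e: print(e)
    w=capture("wrist"); pickle.dump(w,open(n+".pkl","wb")); save(n,w["color"]); print(n,robot.read_eef_pos(),-np.array(w["R"]).T@w["t"],robot.read_time())
a=cv2.imread("pics/ws.png");b=cv2.imread("pics/wd.png")
cv2.imwrite("pics/w2.png",cv2.resize(np.vstack([a,b]),None,fx=.78,fy=.78))
E
```

```text
[[ 0.515 -0.148  0.02 ]
 [ 0.522 -0.219  0.02 ]
 [ 0.509 -0.298  0.02 ]
 [ 0.528 -0.367  0.02 ]
 [ 0.619  0.074  0.02 ]
 [ 0.569  0.144  0.02 ]
 [ 0.393 -0.194  0.02 ]
 [ 0.662  0.198  0.02 ]
 [ 0.441  0.268  0.02 ]
 [ 0.449  0.028  0.02 ]]
cam in tool [ 0.07784798  0.0009931  -0.17996599] axes in tool [[-0.001 -0.964 -0.267]
 [ 1.    -0.001 -0.   ]
 [-0.    -0.267  0.964]] 59.388423725308975
ws [ 0.43812564 -0.25580163  0.32939011] [ 0.51650893 -0.25676602  0.50950899] 1.7417
wd [0.49505475 0.11874641 0.32990643] [0.57316668 0.11792441 0.50999651] 3.2083
```

View pics/w2.png

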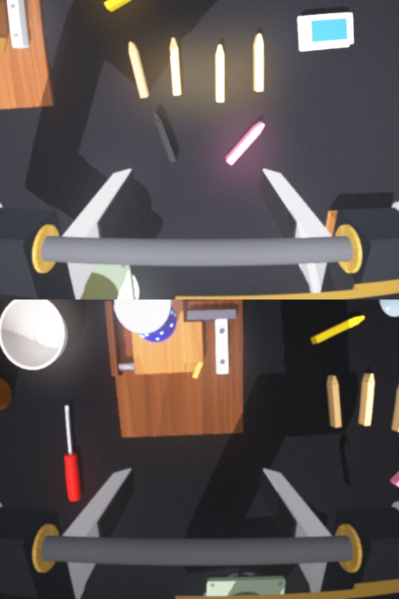

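Wrist view, strips at about (138,70), (175,67), (220,73), (259,62), noses up, with the fence white and the flare yellow in the dock. I'll segment the strips and take a closer dock view.

```bash
python3 - <<'E'
from h import *
import pickle
def strips(c,mask_roi=None):
    hsv=cv2.cvtColor(c["color"],cv2.COLOR_RGB2HSV)
    m=((hsv[...,0]>8)&(hsv[...,0]<28)&(hsv[...,1]>40)&(hsv[...,1]<190)&(hsv[...,2]>110)).astype(np.uint8)
    n,l,s,ce=cv2.connectedComponentsWithStats(m)
    out=[]
    for i in range(1,n):
        if s[i,4]<40: continue
        v,u=np.nonzero(l==i); uv=np.c_[u,v]
        X=at_z(c,uv,0.022)[:,:2]; r=cv2.minAreaRect(X.astype(np.float32)*1000)
        L,W=max(r[1]),min(r[1])
        if not(70<L<130 and W<35): continue
        D=deproj(c,uv); mu=X.mean(0); _,_,V=np.linalg.svd(X-mu); a=V[0]*np.sign(V[0,0])
        ctr=np.array(r[0])/1000
        out.append((np.round(ctr,4),round(float(np.arctan2(a[1],a[0])),3),round(L),round(W),np.round(np.percentile(D[:,2],[50,90]),4),np.round(ce[i])))
    return sorted(out,key=lambda o:-o[0][1])
for n in("ws","top"):
    print(n); [print(*o) for o in strips(pickle.load(open(n+".pkl","rb")))]
robot.reach([0.57,0.09,0.27],down(0))
w=capture("wrist"); pickle.dump(w,open("wd2.pkl","wb"))
im=w["color"]; save("wd2",cv2.resize(im,(800,600),interpolation=cv2.INTER_CUBIC)); print(robot.read_time(),np.round(proj(w,[[0.57,0.1,0.03]])))
E
```

```text
ws
[ 0.52   -0.1498] 0.22 105 22 [0.0096 0.0233] [177.  89.]
top
[ 0.516  -0.1464] 0.207 102 18 [0.0185 0.0233] [327. 203.]
[ 0.5223 -0.2154] 0.041 104 20 [0.0175 0.0225] [349. 199.]
[ 0.5087 -0.2958] 0.004 103 22 [0.0126 0.0229] [375. 202.]
[ 0.528  -0.3642] 0.038 104 24 [0.0165 0.0234] [398. 197.]
3.7417 [[243. 155.]]
```

View pics/wd2.png

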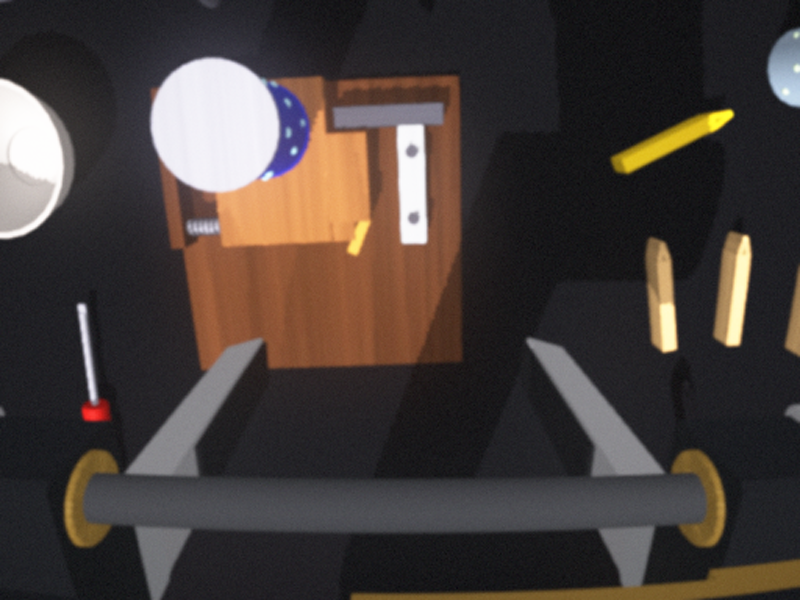

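Dock view (800x600): fence px (412,184), stop (388,115), shoe gap face at x≈368, y 130–215, flare (370,222)→(352,255), and an open ledge in front. The lamp stands upright on the shoe. Now I'll fit these numerically.

```bash
cat >> h.py <<'E'
def grid(c):
    H,W=c["depth"].shape; u,v=np.meshgrid(np.arange(W),np.arange(H)); uv=np.c_[u.ravel(),v.ravel()]
    P=deproj(c,uv).reshape(H,W,3); P[c["depth"]<=0]=np.nan
    return P
def rect(c,m,z):
    """min-area rect on plane z of mask's biggest blob: centre, yaw of long side (|yaw|<pi/2, +x), L, W"""
    n,l,s,_=cv2.connectedComponentsWithStats(m.astype(np.uint8)); i=1+np.argmax(s[1:,4])
    v,u=np.nonzero(l==i); X=at_z(c,np.c_[u,v],z)[:,:2]
    r=cv2.minAreaRect((X*1000).astype(np.float32)); b=cv2.boxPoints(r)
    e=[b[1]-b[0],b[2]-b[1]]; e=max(e,key=np.linalg.norm); e=e*np.sign(e[0])
    return np.array(r[0])/1000,float(np.arctan2(e[1],e[0])),max(r[1]),min(r[1])
E
python3 - <<'E'
from h import *
import pickle
c=pickle.load(open("wd2.pkl","rb")); P=grid(c); hsv=cv2.cvtColor(c["color"],cv2.COLOR_RGB2HSV)
H,S,V=[hsv[...,i].astype(int) for i in range(3)]
U,Vv=np.meshgrid(np.arange(512),np.arange(384))
box=(U>245)&(U<285)&(Vv>76)&(Vv<160)
ctr,yaw,L,W=rect(c,box&(S<60)&(V>170),0.030); print("fence",ctr,yaw,L,W, np.nanmedian(P[box&(S<60)&(V>170)][:,2]))
# plate right edge yaw
hz=P[...,2]
sh=(U>215)&(U<245)&(Vv>85)&(Vv<136)&(hz>0.03)&(hz<0.045)
rows=range(90,134); pts=[(np.max(U[r][sh[r]]),r) for r in rows if sh[r].any()]
X=at_z(c,np.array(pts)+[0.5,0],0.037)
k=np.polyfit(X[:,0],X[:,1],1); print("shoe face y=",k,"yaw",np.arctan(k[0]),X[:,0].min(),X[:,0].max(),np.std(X[:,1]-np.polyval(k,X[:,0])))
print("gap at fence mid (fence half W 10):", (np.polyval(k,ctr[0])-ctr[1])*np.cos(np.arctan(k[0]))-0.010)
# plate outline right edge
pl=(H<15)&(S>80)&(V>40)&(hz<0.013)
e=[]
for r in range(110,230):
    u=U[r][pl[r]&(U[r]<320)]
    if len(u): e.append((u.max(),r))
X=at_z(c,e,0.008); g=np.abs(X[:,1]-np.median(X[:,1]))<0.02; kp=np.polyfit(X[g,0],X[g,1],1); print("plate right yaw",np.arctan(kp[0]),np.polyval(kp,ctr[0]))
# stop
st=(U>200)&(U<290)&(Vv>60)&(Vv<84)&(S<90)&(V>60)&(V<170); print("stop",rect(c,st,0.022))
st2=(U>200)&(U<290)&(Vv>60)&(Vv<90)&(hz>.017)&(hz<.027); print("stop d",rect(c,st2,0.022))
for n in("ws",):
    w=pickle.load(open(n+".pkl","rb")); Q=grid(w); hs=cv2.cvtColor(w["color"],cv2.COLOR_RGB2HSV)
    x0=np.array([[.516,-.146],[.522,-.215],[.509,-.296],[.528,-.364]])
    for q in x0:
        m=(np.hypot(Q[...,0]-q[0],Q[...,1]-q[1])<0.075)&(np.abs(Q[...,1]-q[1])<.028)&(Q[...,2]>0.016)&(Q[...,2]<.035)
        print(n,rect(w,m,0.022),np.nanmedian(Q[m][:,2]))
t=pickle.load(open("top.pkl","rb")); Q=grid(t)
for q in x0:
    m=(np.hypot(Q[...,0]-q[0],Q[...,1]-q[1])<0.075)&(np.abs(Q[...,1]-q[1])<.028)&(Q[...,2]>0.016)&(Q[...,2]<.035)
    print("top",rect(t,m,0.022),np.nanmedian(Q[m][:,2]))
E
```

```text
fence [0.61575122 0.07416013] 0.04084499552845955 94.64313507080078 21.697969436645508 0.03072971718000437
shoe face y= [0.03834465 0.08425369] yaw 0.03832587225203405 0.5987338788765262 0.6499086565401158 0.0003374489387178089
gap at fence mid (fence half W 10): 0.02367957501710803
plate right yaw 0.03771109534518502 0.03331185164042424
stop (array([0.66827179, 0.09283554]), -1.5336772203445435, 88.09891510009766, 22.239280700683594)
stop d (array([0.66402386, 0.14068703]), 0.06424980610609055, 13.145654678344727, 1.1103243827819824)
ws (array([ 0.52056543, -0.1489342 ]), 0.20683155953884125, 99.9842758178711, 14.197358131408691) 0.022706157078740585
ws (array([ 0.52521808, -0.21735663]), 0.061484869569540024, 99.30732727050781, 12.616636276245117) 0.0228317573765312
ws (array([ 0.51265924, -0.2981557 ]), 0.036377258598804474, 99.86347198486328, 12.133735656738281) 0.022815093171445196
ws (array([ 0.53261591, -0.36891635]), 0.04470602795481682, 98.93204498291016, 14.276554107666016) 0.02275348727386232
top (array([ 0.51667615, -0.14611609]), 0.21981464326381683, 96.54499816894531, 11.784577369689941) 0.020762607739457626
top (array([ 0.52248529, -0.21595145]), 0.04349672421813011, 97.15889739990234, 13.447296142578125) 0.020748582583922204
top (array([ 0.51010568, -0.29525604]), 0.031226271763443947, 94.4639892578125, 13.638761520385742) 0.02104624417829671
top (array([ 0.5298183 , -0.36763864]), 0.05586255341768265, 95.0265121459961, 14.670758247375488) 0.0207745440876881
```

Measurements:
- **Dock:** yaw 0.0385, origin about (0.5885, 0.1067).
- **Gap:** about 23–23.7 mm by vision. That is close to two strips, so the feel of the second one decides.

I'll pick strip 1, slide it in along the fence, touch off on the fence, release it and push it home with shut fingers.

```bash
cat >> h.py <<'E'
TH=0.0385; O=np.array([0.5885,0.1067]); G=0.0233
RD=np.array([[np.cos(TH),-np.sin(TH)],[np.sin(TH),np.cos(TH)]])
STR=[((.5206,-.1489),.207),((.5252,-.2174),.052),((.5127,-.2982),.034),((.5326,-.3689),.048)]
TAIL=-0.040
D_=down(TH+np.pi)
def dk(x,y,z): return np.r_[O+RD@np.array([x,y]),z]
def dpos(): return RD.T@(np.array(robot.read_eef_pos())[:2]-O)
def force(p=0.15):
    robot.pause(p); f=np.mean([robot.read_wrist_force() for _ in range(5)],0); return np.r_[RD.T@f[:2],f[2]]
def pick(i):
    (x,y),a=STR[i]; g=np.array([x,y])+TAIL*np.array([np.cos(a),np.sin(a)]); A=down(a+np.pi)
    command_gripper(0.4,40); robot.reach([*g,0.09],A); robot.movel([*g,0.005],velocity=0.12)
    command_gripper(0.0,40); w=robot.read_gripper_width()*94
    robot.movel([*g,0.08],velocity=0.2); print("picked",i,"width mm",round(robot.read_gripper_width()*94,1),w,"t",robot.read_time()); return w
def go(x,y,z,v=0.1): robot.movel(dk(x+TAIL,y,z),D_,velocity=v)
E
python3 - <<'E'
from h import *
print(pick(0))
y=-G+0.006+0.003
robot.reach(dk(-0.080+TAIL,y,0.08),D_)
go(-.080,y,0.0135); f0=force(); print("f0",f0,robot.read_eef_pos(),dk(-.08+TAIL,y,.0135))
for x in(-.05,-.02,0.0):
    go(x,y,0.0135,.06); f=force(.05)-f0; print(x,np.round(f,1))
    if np.abs(f).max()>12: print("STOP");break
else:
    f0=force()
    for k in range(16):
        y-=0.0005; go(0,y,.0135,.02); f=force(.03)-f0
        if abs(f[1])>2.5: break
    print("touch y",y,dpos(),np.round(f,2))
w=capture("wrist"); save("ins1",w["color"]); print(robot.read_time())
E
```

```text
picked 0 width mm 11.5 11.632480209186207 t 9.8417
11.632480209186207
f0 [ 0.38866471 -0.33205694 -0.99709292] [0.46926361 0.08751262 0.01339613] [0.46913934 0.08779174 0.0135    ]
-0.05 [-1.2  0.   0.3]
-0.02 [-0.8  0.1  1.4]
0.0 [ 0.4 -0.3  0.4]
touch y -0.017300000000000006 [-0.04001461 -0.01658003] [ 0.13  4.98 -1.04]
15.6083
```

The strip slid in freely and touched the fence at y ≈ -16.7 mm, so the gap is about 22.7 mm. Now I'll release it and push it home.

```bash
cat >> h.py <<'E'
def pushhome(y,xs=-0.075,lim=25,xend=-0.033):
    """release strip, back off, shut fingers behind the tail, push along dock +x. Shut finger half-width 8 mm in x"""
    command_gripper(0.2); x,_=dpos()
    robot.movel(dk(x,y,0.06),D_,velocity=0.2)
    robot.movel(dk(xs-0.03,y,0.06),D_,velocity=0.2); command_gripper(0.0,40)
    robot.movel(dk(xs-0.03,y,0.0135),D_,velocity=0.15); f0=force()
    x=xs-0.03; log=[]
    while x<xend-1e-6:
        x=min(x+0.002,xend) if x>xs-.005 else x+0.005
        robot.movel(dk(x,y,0.0135),D_,velocity=0.04); f=force(.02)-f0; log.append((round(x*1e3),round(f[0],1),round(f[1],1)))
        if abs(f[0])>lim: break
    print(log,"end",np.round(dpos(),4),"t",robot.read_time()); return f0
E
python3 - <<'E'
from h import *
pushhome(-.0168,lim=9)
robot.movel(dk(-.09,-.0168,.0135),D_,velocity=.2); robot.movel(dk(-.11,-.0168,.12),D_,velocity=.25)
w=capture("wrist"); im=w["color"]; save("home1",cv2.resize(im,(640,480))); print(robot.read_time())
E
```

```text
[(-100, np.float64(0.5), np.float64(0.4)), (-95, np.float64(0.7), np.float64(0.1)), (-90, np.float64(-0.2), np.float64(0.5)), (-85, np.float64(-0.0), np.float64(0.9)), (-80, np.float64(0.2), np.float64(0.6)), (-78, np.float64(0.3), np.float64(-0.0)), (-76, np.float64(0.2), np.float64(1.0)), (-74, np.float64(0.3), np.float64(-0.4)), (-72, np.float64(0.3), np.float64(1.5)), (-70, np.float64(0.0), np.float64(1.3)), (-68, np.float64(-0.9), np.float64(0.9)), (-66, np.float64(0.2), np.float64(0.4)), (-64, np.float64(0.7), np.float64(0.5)), (-62, np.float64(0.1), np.float64(0.6)), (-60, np.float64(0.8), np.float64(0.9)), (-58, np.float64(0.6), np.float64(1.0)), (-56, np.float64(-0.6), np.float64(0.4)), (-54, np.float64(-0.1), np.float64(0.6)), (-52, np.float64(-0.3), np.float64(0.9)), (-50, np.float64(-0.4), np.float64(0.5)), (-48, np.float64(-0.8), np.float64(0.2)), (-46, np.float64(0.3), np.float64(-0.2)), (-44, np.float64(0.3), np.float64(0.9)), (-42, np.float64(0.8), np.float64(1.2)), (-40, np.float64(-0.5), np.float64(0.4)), (-38, np.float64(0.5), np.float64(1.4)), (-36, np.float64(-5.2), np.float64(-0.2)), (-34, np.float64(-9.0), np.float64(0.1))] end [-0.0374 -0.0167] t 25.5
26.5667
```

View pics/home1.png

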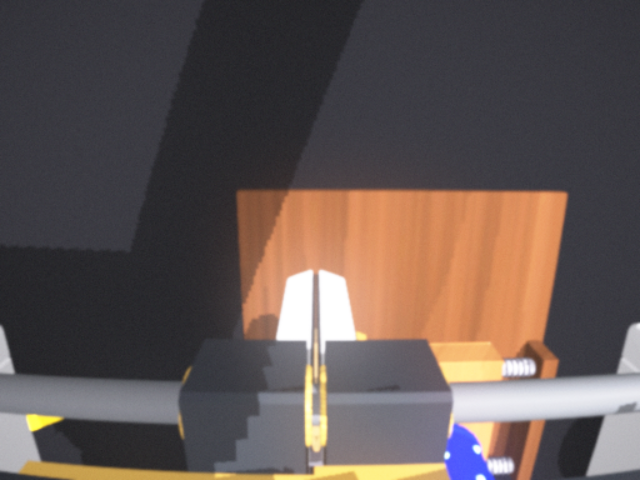

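The stop was felt with the tool at -37 mm, so the tail is at about -28 mm and strip 1 is home. Before that it slid with no resistance. The picture itself is blocked by the gripper. Now strip 2, alongside at y ≈ -4.5 mm, watching the force.

```bash
cat >> h.py <<'E'
def push2(y,xs,lim,xend=-0.034):
    command_gripper(0.2); robot.movel(dk(xs,y,0.0135),D_,velocity=0.15); command_gripper(0.0,40); f0=force(.1)
    x=xs; log=[]
    while x<xend-1e-6:
        x=min(x+(0.004 if x<-.044 else .002),xend); robot.movel(dk(x,y,0.0135),D_,velocity=0.05); f=force(.02)-f0
        log.append((round(x*1e3),*[float(round(q,1)) for q in f])); 
        if -f[0]>lim: break
    print(log,"end",np.round(dpos(),4),"t",robot.read_time())
E
python3 - <<'E'
from h import *
pick(1)
y=-.0045
robot.reach(dk(-0.085+TAIL,y,0.08),D_)
go(-.085,y,0.0135,.12); f0=force(.1); print("f0",np.round(f0,1))
for x in(-.065,-.05,-.04,-.03,-.02,-.012,-.004):
    go(x,y,0.0135,.06); f=force(.03)-f0; print(x,np.round(f,1),np.round(dpos(),4))
    if np.abs(f).max()>25: print("STOP");break
print(robot.read_gripper_width()*94,robot.read_time())
E
```

```text
picked 1 width mm 11.4 11.578062347134441 t 30.3917
f0 [ 0.5  0.5 -0.6]
-0.065 [-1.  -0.8  0.9] [-0.1049 -0.0045]
-0.05 [-0.4  0.3  0.6] [-0.0897 -0.0045]
-0.04 [-0.2  0.1  0.8] [-0.0796 -0.0045]
-0.03 [-0.7 -0.7  1.1] [-0.0695 -0.0045]
-0.02 [ 0.4 -0.1  0.5] [-0.0595 -0.0045]
-0.012 [0.2 0.4 0.2] [-0.0515 -0.0045]
-0.004 [ 0.2  1.  -0.1] [-0.0434 -0.0045]
12.03940419500011 35.0417
```

There's no resistance so far, so the shoe may stand further off than vision says. I'll feel for the shoe with the gripped strip.

```bash
python3 - <<'E'
from h import *
y=-.0045; f0=force(.1); log=[]
for k in range(8):
    y+=0.0007; go(-.004,y,.0135,.02); f=force(.03)-f0; log.append((round(y*1e3,1),round(float(dpos()[1])*1e3,2),*[float(round(q,1)) for q in f]))
    if f[1]<-3: break
print(log,robot.read_time())
E
```

```text
[(-3.8, -4.04, -0.5, -3.0, 0.1), (-3.1, -3.74, -1.3, -4.4, 0.4)] 35.7083
```

```bash
python3 - <<'E'
from h import *
go(-.004,-.0045,.0135,.05)
push2(-.0045,-.068,14,-.034)
E
```

```text
[(-64, -0.1, -0.8, 0.0), (-60, -1.2, -1.4, -0.0), (-56, -1.2, -1.2, -0.7), (-52, -0.9, -1.5, 0.1), (-48, -0.1, -1.1, -0.4), (-44, -0.6, -1.6, -0.4), (-42, -0.5, -0.8, -0.6), (-40, -1.5, -0.5, -1.1), (-38, 0.1, -1.5, -0.5), (-36, -5.7, -1.6, 2.8), (-34, -9.9, -1.8, 5.7)] end [-0.0375 -0.0044] t 40.1333
```

Strip 2 slid all the way with under 1.6 N, then met the stop at the same place, so it is home but loose. The true gap is therefore just over 24 mm and a third strip is needed. One quick look to confirm before adding it.

```bash
python3 - <<'E'
from h import *
import pickle
robot.movel(dk(-.075,-.0045,.03),D_,velocity=.25)
robot.reach([0.51,-0.02,0.25],D_)
w=capture("wrist"); pickle.dump(w,open("h2.pkl","wb"))
u=proj(w,[dk(0,-.01,.03)])[0]; print(u,robot.read_time())
x0,y0=int(np.clip(u[0]-80,0,352)),int(np.clip(u[1]-60,0,264))
im=w["color"][y0:y0+120,x0:x0+160]; print(x0,y0); save("h2",cv2.resize(im,(800,600),interpolation=cv2.INTER_CUBIC))
E
```

```text
[341.50159545 223.23702028] 41.4917
261 163
```

View pics/h2.png

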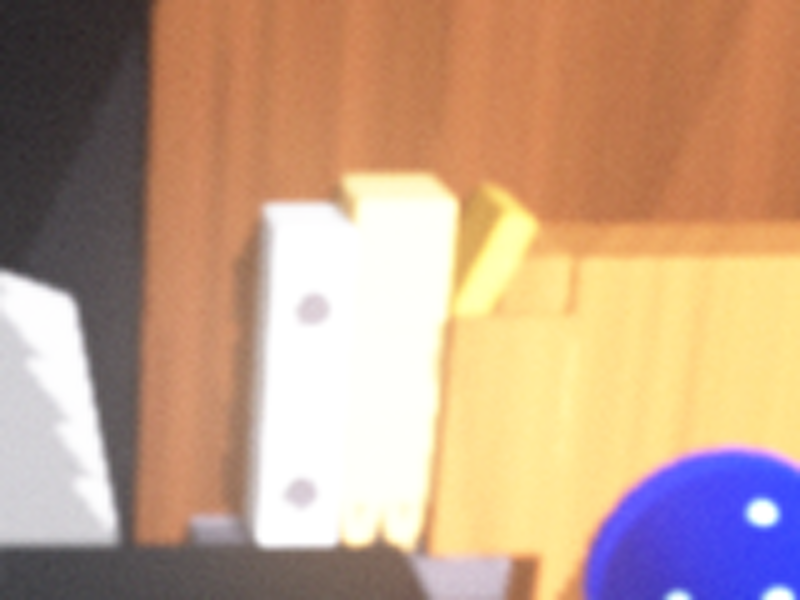

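The crop shows both strips home side by side, noses at the stop (370,535), tails level at (400,185), with the shoe face right of them at x≈440. I'll add the third strip through the flare with a firmer grip.

```bash
sed -i 's/command_gripper(0.0,40); w=/command_gripper(0.0,60); w=/' h.py; python3 - <<'E'
from h import *
pick(2)
y=.0080
robot.reach(dk(-0.09+TAIL,y,0.08),D_)
go(-.09,y,0.0135,.15); f0=force(.1); print("f0",np.round(f0,1),robot.read_time())
for x in(-.07,-.06,-.05,-.04,-.03,-.02,-.012,-.004):
    go(x,y,0.0135,.06); f=force(.02)-f0; print(x,np.round(f,1),np.round(dpos(),4))
    if np.abs(f).max()>30: print("STOP");break
print(robot.read_gripper_width()*94,robot.read_time())
E
```

```text
picked 2 width mm 11.3 11.644058993726327 t 45.375
f0 [-1.1 -0.3 -0.3] 47.5833
-0.07 [ 0.9  0.7 -1. ] [-0.1098  0.008 ]
-0.06 [-3.4 -0.7  2.6] [-0.1024  0.0078]
-0.05 [-8.2 -0.6  4.5] [-0.0954  0.008 ]
-0.04 [-5.6 -0.8  0.8] [-0.0843  0.008 ]
-0.03 [-4.4 -1.   1.2] [-0.0735  0.0079]
-0.02 [-3.2 -1.  -1.6] [-0.062   0.0078]
-0.012 [-0.2 -1.2 -2.7] [-0.0521  0.0078]
-0.004 [ 0.1 -1.9 -2.2] [-0.0431  0.0078]
11.307620161398768 50.35
```

```bash
python3 - <<'E'
from h import *
import pickle
y=.0078
command_gripper(0.2); robot.movel(dk(-.070,y,0.0135),D_,velocity=0.15); command_gripper(0.0,40); f0=force(.1)
x=-.070; log=[]
while x<-.026:
    x+=.004; robot.movel(dk(x,y,0.0135),D_,velocity=0.05); f=force(.02)-f0; p=dpos()
    log.append((round(x*1e3),round(float(p[0])*1e3,1),*[float(round(q,1)) for q in f]))
    if p[0]>-.0379 or -f[0]>30: break
print(log,robot.read_time())
robot.movel(dk(-.075,y,.03),D_,velocity=.25)
robot.reach([0.51,-0.02,0.25],D_)
w=capture("wrist"); pickle.dump(w,open("h3.pkl","wb")); print(robot.read_time())
save("h3",cv2.resize(w["color"][163:283,261:421],(800,600),interpolation=cv2.INTER_CUBIC))
E
```

```text
[(-66, -65.6, -0.8, 1.3, -0.1), (-62, -62.6, -2.3, 0.3, -0.9), (-58, -59.6, -6.1, 0.4, -0.2), (-54, -55.0, -4.7, 1.3, -1.0), (-50, -50.4, -4.8, 0.7, -0.4), (-46, -46.0, -4.2, 1.3, -2.2), (-42, -41.8, -4.4, 0.8, -1.2), (-38, -37.9, -4.2, 1.0, -1.5)] 53.7417
55.1083
```

View pics/h3.png

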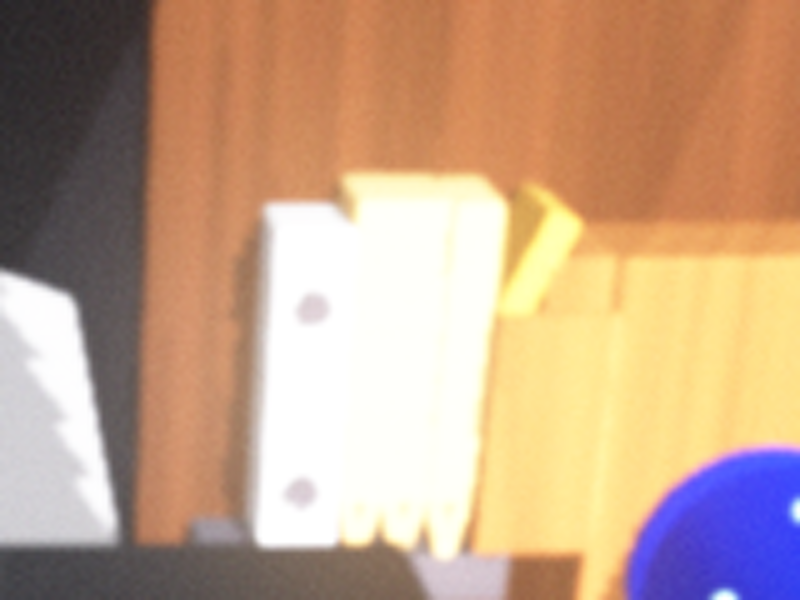

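The crop shows three strips side by side, tails level at about (420,185) and noses at the stop. The flare has moved from x≈455 to 500 in the crop, so the shoe is back about 9–10 mm. The lamp is upright, the fourth strip hasn't been touched, and the arm is clear. I'm handing in.

```bash
python3 -c "
from h import *
print(robot.read_time()); robot.sign_off()"
```

```text
55.1083
the job is handed in; nothing more can be done
```

I slid three pale strips home side by side between the fence and the shoe, one at a time, and handed the job in at 55.1 s. The fourth strip was left where it stood, well clear of the dock.

**Final state**
- **By feel:** strips 1 and 2 met under about 1.6 N until they hit the stop, so the shoe was still loose. Strip 3 took about 3–8 N through the flare and 4–6 N on the way home, so the shoe is pressed.
- **By camera:** the last picture shows three strips with level tails and noses at the stop. The shoe is back about 9–11 mm, inside the 13.8 mm limit, and the lamp is upright.

**Checks that disagreed or were not made**
- **Gap:** vision gave about 23.7 mm and touching the fence and shoe gave about 24 mm, both close to two strips. The shoe's travel points to about 26.5 mm. I went by the feel of strip 2 and added the third.
- **Strip 3 at the stop:** I stopped its push where the tool had met the stop on the other two. I did not see the force rise there, so its being home rests on position and the picture.
- **Picture after strip 1:** the gripper blocked it, so that one was judged by feel and confirmed in a later picture.
- **Bystanders:** I did not look at the other wares again at the end. No path went near them.

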